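# Reverse the copperware onto the display rack

### The job

Move the four finished copper pieces from the brown work rack to the pale display rack, one to each bay, in reverse order, so that a customer across the bench sees them in the order the maker did: the piece now at the left end of the work rack (seen from the robot) goes to the right end of the display rack, the second from the left to the second from the right, and so on. Stand each one upright on the grey disc in the middle of its bay and never let one fall over.

Things in the scene. Friction and masses are not known exactly. Their poses are not given: they have to be found in the camera images.
- tumbler_mid (a point): loose straight copper tumbler, diameter 44 at the grip (47 at the rim), 80 tall; the tallest plain cylinder, dark mouth on top (mm). The point is on its axis half-way up, 40 mm above its underside; z up the axis; it is round, so its yaw means nothing. Plain to grasp across the middle from above. Starts on its own black pad, within 6 mm of the pad's middle
- bowl_mid (a point): loose round copper sugar bowl with its lid fixed on and a small knob on top, diameter 60 at its widest (upright wall from 24 to 42 above its foot), 66 tall (mm). The point is on its axis half-way up, 33 mm above its underside; z up the axis; it is round, so its yaw means nothing. Plain to grasp across the middle from above. Starts on its own black pad, within 6 mm of the pad's middle
- candlestick_mid (a point): loose copper candlestick: round foot of diameter 56, slim upright stem of diameter 24 (from 12 to 66 above its underside), rim of diameter 27 round a dark candle hole on top, 74 tall (mm). The point is on its axis half-way up, 37 mm above its underside; z up the axis; it is round, so its yaw means nothing. Plain to grasp across the middle from above. Starts on its own black pad, within 6 mm of the pad's middle
- canister_mid (a point): loose squat flat-topped copper canister, diameter 52, 54 tall (mm). The point is on its axis half-way up, 27 mm above its underside; z up the axis; it is round, so its yaw means nothing. Plain to grasp across the middle from above. Starts on its own black pad, within 6 mm of the pad's middle
- pad_tumbler: the fixed square black pad (82 x 82 x 4 mm) on the work rack on which the tumbler starts; origin at the middle of its underside, pad top 4 mm above it. The pads stay where they are, so they show the starting order. All four pads look alike
- pad_bowl: the fixed square black pad (82 x 82 x 4 mm) on the work rack on which the bowl starts; origin at the middle of its underside, pad top 4 mm above it. The pads stay where they are, so they show the starting order. All four pads look alike
- pad_candlestick: the fixed square black pad (82 x 82 x 4 mm) on the work rack on which the candlestick starts; origin at the middle of its underside, pad top 4 mm above it. The pads stay where they are, so they show the starting order. All four pads look alike
- pad_canister: the fixed square black pad (82 x 82 x 4 mm) on the work rack on which the canister starts; origin at the middle of its underside, pad top 4 mm above it. The pads stay where they are, so they show the starting order. All four pads look alike
- work_rack: fixed medium-brown wooden plank, 90 x 384 x 16 mm (26 high at the two end boards), on which the four pads and pieces stand at the start; origin at the middle of its underside on the table. Its y axis runs along the row to the robot's left, its x axis away from the robot (yaw up to 0.14 rad); the places are at y = -138, -46, +46, +138 mm, x = 0, pads' underside 16 mm above the origin. Sometimes it is the rack nearer the robot, sometimes the farther
- display_rack: fixed pale wooden rack, 90 x 374 mm, empty at the start: floor top 8 mm above its origin (middle of its underside, on the table), five cross ribs 6 mm thick, rising to 18 mm, part it into four bays open at front and back. Its y axis runs along the row to the robot's left, x away from the robot (yaw up to 0.14 rad); bay middles at y = -138, -46, +46, +138 mm, x = 0, each marked by a flat grey disc of diameter 70

How it is judged:
By the outcome, as a careful person would: the job done as asked, in the order asked, and still so for the second after the job is handed in, with the robot touching nothing.
It also fails if it takes over 112 s, if anything falls off the work surface, if the arm or the gripper's body presses on something with over 40 N, if the wrist force passes 120 N, or if a joint passes its speed limit or range.

### The arm

A 6-joint arm with a two-finger parallel gripper is mounted at the origin on the work surface. World frame = base frame: x ahead of the robot, y to its left, z up, the work surface at z = 0. Lengths are in m, angles in rad, forces in N, time in s.
With the tool pointing down it reaches from about 0.325 to 0.9 m from the base axis. Payload 6.1 kg.
Tool frame: the origin (TCP) lies on the centre line of the jaws, within the pads' length; the fingertips stand robot.tip_reach ahead of it and the grasp point (between the pads) lies 11 mm behind it (robot.tip_reach is the distance from the TCP to the fingertips, in m); z points along the fingers, y is the line along which they close (so a half turn about z gives the same grasp; the last joint's range is limited). The gripper opens to 85 mm and grips with 20 to 120 N. Pads are 22 mm wide; open, the fingers measure 114 mm over their backs; the gripper's body (76 mm by 85 mm) begins 54 mm behind the grasp point. The pads swing forward as they close: fully open they stand 13 mm farther back than shut.
Start: joints at [1.189, 0.22, 1.526, -0, 1.395, -0.126], TCP at [0.158, 0.605, 0.239] pointing down, gripper open.
Joint ranges: [-2.98, 2.98], [-0.91, 2.08], [0.09, 2.57], [-1.24, 4.39], [0.2, 2.65], [-2.68, 2.68]. Speed limits (rad/s): [2.57, 2.57, 3.01, 3.14, 3.14, 3.14].

### API

Orientations are given as a rotation vector (axis times angle).
In Python, from cell import status, capture, get_calibration, robot gives the robot as it stands.
- The arm moves only by the tool move_arm, never from a script. Its argument "targets" is a list of rows, each an object of numbers: "tx", "ty", "tz": the shift along the tool's x, y, z in m; "rx", "ry", "rz": the turn, a rotation vector about the tool's x, y, z in rad; "fingers": the gripper's target within -1 to 1 (shut at 1, half-way at 0, fully open at -1). In form: [{"tx": .., "ty": .., "tz": .., "rx": .., "ry": .., "rz": .., "fingers": ..}, ...]. A call has 1 to 20 rows; each row is the pose to reach, as a shift and turn from the pose commanded when the call began, along the tool's axes at that moment; what a row does not reach only later rows make up. A row lasts 1/8 s, in which the tool goes at most 62.5 mm and 10.7 degrees, less where a joint would pass 70% of its speed; a pose out of reach is approached as far as the arm can. A call with a gripper value outside its range is refused whole. The fingers move at their own pace and stop on an object; "force" is the grip in N (left out, the last holds). Time passes only in rows, so rows that repeat a pose let the fingers close. It gives the time, the measured TCP pose, the force, the opening and the grip force at its end, in the units of the state.
- status.state(): the state, without advancing time (a new reading comes with each control period).
- capture(name): name is "scene" or "top"; returns the picture (480x640x3 uint8, red, green, blue); there is no depth.
- get_calibration(name): a dict with "mtx" (3x3 intrinsics, pixels), "xyz" and "attitude" of the camera in the world. Camera axes: x right, y up, looking along -z (the intrinsics and any distortion apply to the point x, -y, -z); pixel columns grow to the right and rows downward; lengths in m; the calibration is good to about 2 mm. A picture is of the moment at which its call begins. get_calibration takes no time and is no camera call.
- robot.job_done(): hands the job in; it is judged then, once.
The state is a dict: "time": time; "joint_positions": joint angles; "dq": joint speeds; "joint_efforts": joint torques, N m; "tcp_pos": TCP position; "tool_rot": TCP orientation; "contact_force": force on the tool from outside, world axes, zero at the start; "wrist_torque": the same for the moment, N m; "gripper_width": finger opening in m; "gripper_force": force on a finger pad.
Only numpy, scipy, OpenCV 4.12 (cv2) and the standard library are available. Lean on these libraries where they do the work, as an engineer would, in place of code of your own. Each camera call takes 0.05 s, during which the arm holds its last target. There are 200 camera calls.

## Working session

There is one attempt and no reset: what is moved stays moved. The work goes in short steps, Python scripts to look and compute and a tool call to move; the robot and the scene stay as the last step left them, time stands still between calls to the robot, and variables do not carry over. Pictures are saved under pics/ and viewed, at most 14 in all, crops included, and the job is handed in when it is done.

Besides the shell and the picture viewer there is one more tool, called after "Request:" by a JSON object that holds its "op" and its "data". move_arm: Moves the arm, as the interface text tells. Its arguments: {"type":"object","properties":{"targets":{"type":"array"},"force":{"type":"number"}},"required":["targets"]}

```bash
mkdir -p pics; ls
python3 - <<'E'
from cell import status,capture,get_calibration,robot
import cv2
for n in("scene","top"):
    cv2.imwrite(f"pics/{n}0.png",capture(n)[:,:,::-1]); print(get_calibration(n))
print(status.state(),robot.tip_reach)
E
```

```text
pics
{'mtx': array([[448.79272705,   0.        , 313.97082215],
       [  0.        , 448.79272705, 232.71924727],
       [  0.        ,   0.        ,   1.        ]]), 'xyz': array([1.00464022, 0.0634696 , 0.52440525]), 'attitude': array([0.58267957, 0.72762169, 1.62748709])}
{'mtx': array([[528.17510728,   0.        , 313.60450864],
       [  0.        , 528.17510728, 236.65710324],
       [  0.        ,   0.        ,   1.        ]]), 'xyz': array([ 0.41429223, -0.00413569,  0.92051504]), 'attitude': array([ 0.09688944, -0.09444342, -1.58972656])}
{'time': 0.1, 'joint_positions': array([ 1.18887618e+00,  2.21153939e-01,  1.52751582e+00,  1.41859501e-05,
        1.39473427e+00, -1.26122980e-01]), 'dq': array([ 0.00183555,  0.00065969, -0.00265985, -0.00123556, -0.00191038,
       -0.00147083]), 'joint_efforts': array([ 5.94127578e-04, -4.98248148e+01, -3.90539861e+01, -2.24109785e-04,
        5.81010565e-03,  2.89515560e-05]), 'tcp_pos': array([0.15794216, 0.60414624, 0.23829439]), 'tool_rot': array([-4.00654644e-01, -3.11546592e+00,  2.74807815e-03]), 'contact_force': array([ 0.11031786, -0.45275652,  0.39411591]), 'wrist_torque': array([-0.05099111, -0.02298393, -0.02410366]), 'gripper_force': 0.0, 'gripper_width': 0.08543304621035838} 0.008
```

View pics/scene0.png

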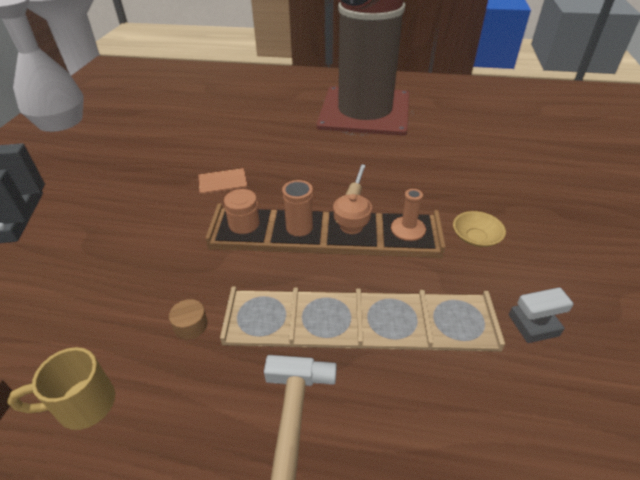

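View pics/top0.png

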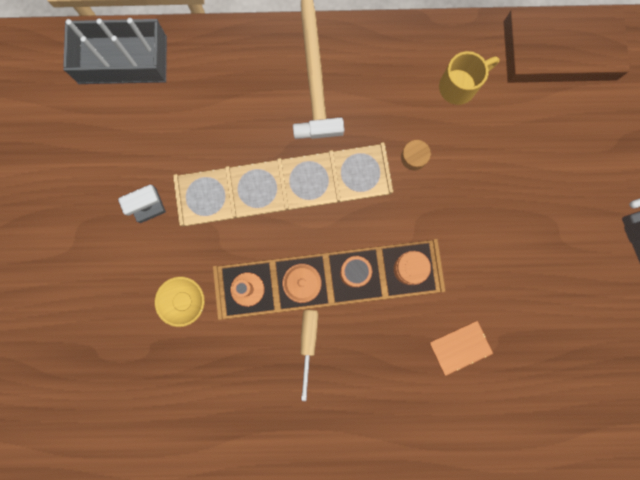

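```bash
cat > h.py <<'E'
import numpy as np
from scipy.spatial.transform import Rotation as R
from cell import get_calibration
def cam(n):
    c=get_calibration(n); return c["mtx"],np.array(c["xyz"]),R.from_rotvec(c["attitude"]).as_matrix()
def proj(n,p):
    K,t,A=cam(n); q=(np.atleast_2d(p)-t)@A*[1,-1,-1]; q=q@K.T; return q[:,:2]/q[:,2:]
def back(n,uv,z):
    K,t,A=cam(n); uv=np.atleast_2d(uv)
    d=(np.c_[uv,np.ones(len(uv))]@np.linalg.inv(K).T*[1,-1,-1])@A.T
    z=np.broadcast_to(z,len(uv)); return t+d*((z-t[2])/d[:,2])[:,None]
E
python3 - <<'E'
from h import *
np.set_printoptions(precision=4,suppress=True)
for n in("scene","top"):
    print(n,cam(n)[2],proj(n,[[.158,.604,.238],[0,0,0],[.45,0,0],[.45,.2,0]]))
print("discs top",back("top",[[206,196],[257,188],[309,180],[361,172]],.008))
print("discs scene",back("scene",[[262,316],[327,317],[392,318],[459,320]],.008))
print("pads",back("top",[[248,289],[302,282],[356,275],[410,269]],.02))
E
```

```text
scene [[-0.1746 -0.6711  0.7205]
 [ 0.9844 -0.1044  0.1413]
 [-0.0196  0.734   0.6789]] [[736.5311  46.8742]
 [364.7428 110.7631]
 [340.1632 236.295 ]
 [461.1694 249.1564]]
top [[-0.0209  0.9924 -0.1212]
 [-0.9998 -0.0211 -0.0003]
 [-0.0028  0.1211  0.9926]] [[-177.0952  522.4376]
 [ 317.9615  556.3967]
 [ 312.2927  280.4773]
 [ 197.2619  282.9006]]
discs top [[ 0.6017  0.1837  0.008 ]
 [ 0.6141  0.094   0.008 ]
 [ 0.6265  0.0021  0.008 ]
 [ 0.6389 -0.09    0.008 ]]
discs scene [[ 0.6388 -0.0864  0.008 ]
 [ 0.6258  0.0046  0.008 ]
 [ 0.6129  0.0947  0.008 ]
 [ 0.6014  0.1864  0.008 ]]
pads [[ 0.4371  0.1093  0.02  ]
 [ 0.447   0.0175  0.02  ]
 [ 0.457  -0.0747  0.02  ]
 [ 0.4652 -0.1669  0.02  ]]
```

Run:
```python
import cv2,numpy as np
t=cv2.imread("pics/top0.png");s=cv2.imread("pics/scene0.png")
f=lambda a:cv2.resize(a,None,fx=3,fy=3,interpolation=cv2.INTER_CUBIC)
cv2.imwrite("pics/t1.png",np.vstack([f(t[140:235,170:410]),f(t[232:327,210:450])]))
cv2.imwrite("pics/s1.png",f(s[150:260,200:460]))
```

```text
(no output)
```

View pics/t1.png

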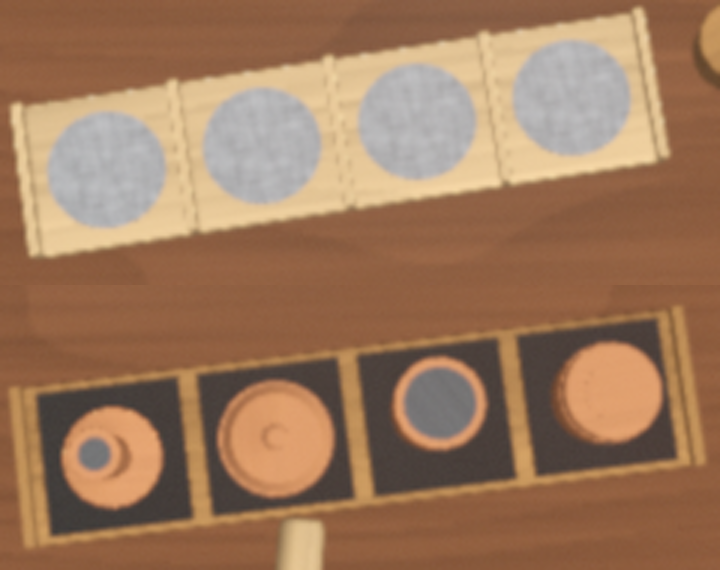

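View pics/s1.png

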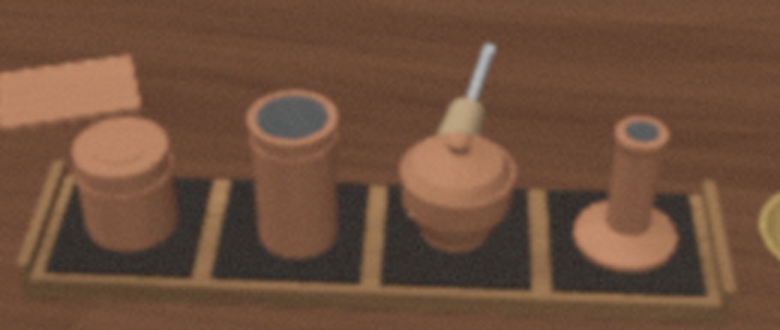

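Run:
```python
from h import *
np.set_printoptions(precision=4,suppress=True)
w=np.array([[95,454],[112,457],[277,438],[275,436],[440,403],[612,392]])/3+[210,232-95]
print("top cand rim/foot, bowl wide/knob, tumb, can\n",back("top",w,[.094,.025,.058,.084,.1,.074]))
s=np.array([[641,132],[459,142],[293,117],[121,148]])/3+[200,150]
print("scene cand bowl tumb can\n",back("scene",s,[.094,.084,.1,.074]))
d=back("top",np.array([[107,169],[262,145],[417,121],[572,98]])/3+[170,140],.008)
print("discs",d,np.diff(d,axis=0)/.092)
# scene
```

```text
top cand rim/foot, bowl wide/knob, tumb, can
 [[ 0.4365  0.1099  0.094 ]
 [ 0.4364  0.1098  0.025 ]
 [ 0.444   0.016   0.058 ]
 [ 0.4442  0.0165  0.084 ]
 [ 0.4588 -0.0696  0.1   ]
 [ 0.4642 -0.1637  0.074 ]]
scene cand bowl tumb can
 [[ 0.4372  0.111   0.094 ]
 [ 0.4469  0.0183  0.084 ]
 [ 0.4592 -0.0675  0.1   ]
 [ 0.4666 -0.1618  0.074 ]]
discs [[ 0.6011  0.1843  0.008 ]
 [ 0.6135  0.0934  0.008 ]
 [ 0.6259  0.0021  0.008 ]
 [ 0.6378 -0.0894  0.008 ]] [[ 0.1345 -0.9886  0.    ]
 [ 0.1349 -0.9917  0.    ]
 [ 0.1288 -0.9946  0.    ]]
```

```bash
cat >> h.py <<'E'
def go(x,y,z,yaw=.12):
    """tool-frame shift and turn from the pose now to a pose with tool y along +-rack x"""
    from cell import status
    s=status.state(); A=R.from_rotvec(s["tool_rot"])
    print("t",s["time"],"tcp",s["tcp_pos"].round(4),"q",s["joint_positions"].round(3),"w",round(s["gripper_width"],4),"f",s["gripper_force"],s["contact_force"].round(1))
    print("tool y",A.as_matrix()[:,1].round(3))
    sh=A.inv().apply(np.array([x,y,z])-s["tcp_pos"])
    for g in(1,-1):
        Y=g*np.array([np.cos(yaw),np.sin(yaw),0]);Z=np.array([0,0,-1.])
        T=R.from_matrix(np.c_[np.cross(Y,Z),Y,Z]); print(g,"shift",sh.round(4),"turn",(A.inv()*T).as_rotvec().round(4))
E
python3 -c "
from h import *
go(.437,.1105,.18)"
```

```text
t 0.1 tcp [0.1579 0.6041 0.2383] q [ 1.189  0.221  1.528  0.     1.395 -0.126] w 0.0854 f 0.0 [ 0.1 -0.5  0.4]
tool y [ 0.253  0.967 -0.002]
1 shift [-0.3949 -0.4069  0.0589] turn [-1.700e-03  9.000e-04  1.195e+00]
-1 shift [-0.3949 -0.4069  0.0589] turn [-1.0000e-03 -1.9000e-03 -1.9466e+00]
```

Request:
{"op": "move_arm", "data": {"targets": [{"tx": -0.1, "ty": -0.1, "tz": 0.01, "rz": 0.3, "fingers": -1}, {"tx": -0.395, "ty": -0.407, "tz": 0.059, "rz": 1.195, "fingers": -1}, {"tx": -0.395, "ty": -0.407, "tz": 0.059, "rz": 1.195, "fingers": -1}, {"tx": -0.395, "ty": -0.407, "tz": 0.059, "rz": 1.195, "fingers": -1}, {"tx": -0.395, "ty": -0.407, "tz": 0.059, "rz": 1.195, "fingers": -1}, {"tx": -0.395, "ty": -0.407, "tz": 0.059, "rz": 1.195, "fingers": -1}, {"tx": -0.395, "ty": -0.407, "tz": 0.059, "rz": 1.195, "fingers": -1}, {"tx": -0.395, "ty": -0.407, "tz": 0.059, "rz": 1.195, "fingers": -1}, {"tx": -0.395, "ty": -0.407, "tz": 0.059, "rz": 1.195, "fingers": -1}, {"tx": -0.395, "ty": -0.407, "tz": 0.059, "rz": 1.195, "fingers": -1}, {"tx": -0.395, "ty": -0.407, "tz": 0.059, "rz": 1.195, "fingers": -1}, {"tx": -0.395, "ty": -0.407, "tz": 0.059, "rz": 1.195, "fingers": -1}, {"tx": -0.395, "ty": -0.407, "tz": 0.059, "rz": 1.195, "fingers": -1}, {"tx": -0.395, "ty": -0.407, "tz": 0.059, "rz": 1.195, "fingers": -1}, {"tx": -0.395, "ty": -0.407, "tz": 0.059, "rz": 1.195, "fingers": -1}, {"tx": -0.395, "ty": -0.407, "tz": 0.059, "rz": 1.195, "fingers": -1}], "force": 40}}

```text
invalid input
```

```bash
python3 -c "
from h import *
go(.437,.1105,.051)"
```

```text
t 0.1 tcp [0.1579 0.6041 0.2383] q [ 1.189  0.221  1.528  0.     1.395 -0.126] w 0.0854 f 0.0 [ 0.1 -0.5  0.4]
tool y [ 0.253  0.967 -0.002]
1 shift [-0.3949 -0.4066  0.1879] turn [-1.700e-03  9.000e-04  1.195e+00]
-1 shift [-0.3949 -0.4066  0.1879] turn [-1.0000e-03 -1.9000e-03 -1.9466e+00]
```

Request:
{"op": "move_arm", "data": {"targets": [{"tx": -0.395, "ty": -0.407, "tz": 0.059, "rx": 0, "ry": 0, "rz": 1.195, "fingers": -1}, {"tx": -0.395, "ty": -0.407, "tz": 0.059, "rx": 0, "ry": 0, "rz": 1.195, "fingers": -1}, {"tx": -0.395, "ty": -0.407, "tz": 0.059, "rx": 0, "ry": 0, "rz": 1.195, "fingers": -1}, {"tx": -0.395, "ty": -0.407, "tz": 0.059, "rx": 0, "ry": 0, "rz": 1.195, "fingers": -1}, {"tx": -0.395, "ty": -0.407, "tz": 0.059, "rx": 0, "ry": 0, "rz": 1.195, "fingers": -1}, {"tx": -0.395, "ty": -0.407, "tz": 0.059, "rx": 0, "ry": 0, "rz": 1.195, "fingers": -1}, {"tx": -0.395, "ty": -0.407, "tz": 0.059, "rx": 0, "ry": 0, "rz": 1.195, "fingers": -1}, {"tx": -0.395, "ty": -0.407, "tz": 0.059, "rx": 0, "ry": 0, "rz": 1.195, "fingers": -1}, {"tx": -0.395, "ty": -0.407, "tz": 0.059, "rx": 0, "ry": 0, "rz": 1.195, "fingers": -1}, {"tx": -0.395, "ty": -0.407, "tz": 0.059, "rx": 0, "ry": 0, "rz": 1.195, "fingers": -1}, {"tx": -0.395, "ty": -0.407, "tz": 0.059, "rx": 0, "ry": 0, "rz": 1.195, "fingers": -1}, {"tx": -0.395, "ty": -0.407, "tz": 0.059, "rx": 0, "ry": 0, "rz": 1.195, "fingers": -1}, {"tx": -0.395, "ty": -0.407, "tz": 0.059, "rx": 0, "ry": 0, "rz": 1.195, "fingers": -1}, {"tx": -0.395, "ty": -0.407, "tz": 0.059, "rx": 0, "ry": 0, "rz": 1.195, "fingers": -1}], "force": 40}}

```text
time: 1.85
tcp_pos: [0.437, 0.1119, 0.1804]
tool_rot: [2.082, 2.353, 0.0]
contact_force: [0.2, -0.4, -0.0]
gripper_width: 0.0855
gripper_force: 0.0
```

```bash
python3 -c "
from h import *
go(.437,.1105,.051)"
```

```text
t 1.85 tcp [0.437  0.1119 0.1804] q [ 0.075 -0.156  2.025  0.     1.272 -0.046] w 0.0855 f 0.0 [ 0.2 -0.4 -0. ]
tool y [0.993 0.122 0.   ]
1 shift [-0.0014 -0.0002  0.1294] turn [ 0.0003 -0.0001  0.0019]
-1 shift [-0.0014 -0.0002  0.1294] turn [ 1.0000e-04  4.0000e-04 -3.1397e+00]
```

Request:
{"op": "move_arm", "data": {"targets": [{"tx": -0.001, "ty": 0, "tz": 0.04, "rx": 0, "ry": 0, "rz": 0, "fingers": -1}, {"tx": -0.001, "ty": 0, "tz": 0.08, "rx": 0, "ry": 0, "rz": 0, "fingers": -1}, {"tx": -0.001, "ty": 0, "tz": 0.115, "rx": 0, "ry": 0, "rz": 0, "fingers": -1}, {"tx": -0.001, "ty": 0, "tz": 0.129, "rx": 0, "ry": 0, "rz": 0, "fingers": -1}, {"tx": -0.001, "ty": 0, "tz": 0.129, "rx": 0, "ry": 0, "rz": 0, "fingers": -1}, {"tx": -0.001, "ty": 0, "tz": 0.129, "rx": 0, "ry": 0, "rz": 0, "fingers": 1}, {"tx": -0.001, "ty": 0, "tz": 0.129, "rx": 0, "ry": 0, "rz": 0, "fingers": 1}, {"tx": -0.001, "ty": 0, "tz": 0.129, "rx": 0, "ry": 0, "rz": 0, "fingers": 1}, {"tx": -0.001, "ty": 0, "tz": 0.129, "rx": 0, "ry": 0, "rz": 0, "fingers": 1}, {"tx": -0.001, "ty": 0, "tz": 0.129, "rx": 0, "ry": 0, "rz": 0, "fingers": 1}, {"tx": -0.001, "ty": 0, "tz": 0.129, "rx": 0, "ry": 0, "rz": 0, "fingers": 1}, {"tx": -0.001, "ty": 0, "tz": 0.129, "rx": 0, "ry": 0, "rz": 0, "fingers": 1}], "force": 40}}

```text
time: 3.35
tcp_pos: [0.4379, 0.11, 0.0521]
tool_rot: [2.084, 2.35, 0.001]
contact_force: [-2.2, -0.4, 6.2]
gripper_width: 0.0232
gripper_force: 39.3
```

Run:
```python
from h import *
from cell import capture; import cv2
cv2.imwrite("pics/s2.png",cv2.resize(capture("scene")[100:260,200:460,::-1],None,fx=3,fy=3))
go(.638,-.0885,.20)
```

```text
t 3.4 tcp [0.4379 0.11   0.0521] q [ 0.071  0.037  2.115 -0.     0.989 -0.049] w 0.0231 f 39.30518724198919 [-1.7 -1.1  6.8]
tool y [0.993 0.12  0.001]
1 shift [-0.221   0.175  -0.1478] turn [ 0.0007  0.0001 -0.    ]
-1 shift [-0.221   0.175  -0.1478] turn [ 1.0000e-04 -1.2000e-03  3.1416e+00]
```

View pics/s2.png

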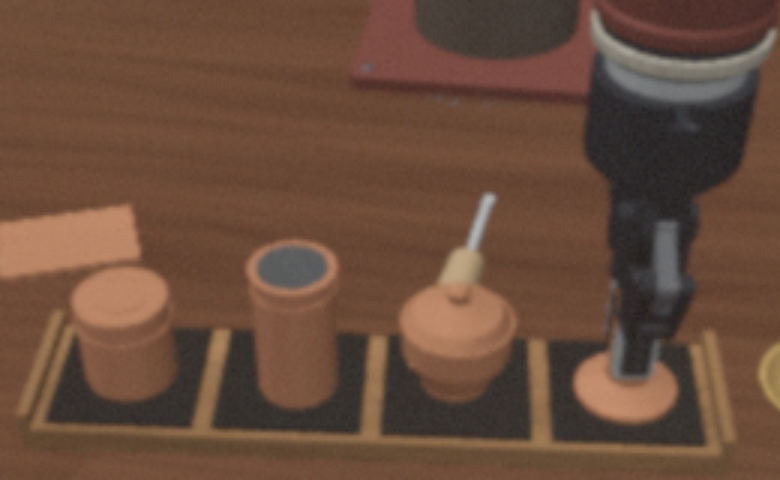

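Request:
{"op": "move_arm", "data": {"targets": [{"tx": 0, "ty": 0, "tz": -0.02, "rx": 0, "ry": 0, "rz": 0, "fingers": 1}, {"tx": 0, "ty": 0, "tz": -0.05, "rx": 0, "ry": 0, "rz": 0, "fingers": 1}, {"tx": 0, "ty": 0, "tz": -0.09, "rx": 0, "ry": 0, "rz": 0, "fingers": 1}, {"tx": -0.01, "ty": 0.01, "tz": -0.13, "rx": 0, "ry": 0, "rz": 0, "fingers": 1}, {"tx": -0.03, "ty": 0.025, "tz": -0.148, "rx": 0, "ry": 0, "rz": 0, "fingers": 1}, {"tx": -0.06, "ty": 0.045, "tz": -0.148, "rx": 0, "ry": 0, "rz": 0, "fingers": 1}, {"tx": -0.09, "ty": 0.07, "tz": -0.148, "rx": 0, "ry": 0, "rz": 0, "fingers": 1}, {"tx": -0.12, "ty": 0.095, "tz": -0.148, "rx": 0, "ry": 0, "rz": 0, "fingers": 1}, {"tx": -0.15, "ty": 0.12, "tz": -0.148, "rx": 0, "ry": 0, "rz": 0, "fingers": 1}, {"tx": -0.18, "ty": 0.143, "tz": -0.148, "rx": 0, "ry": 0, "rz": 0, "fingers": 1}, {"tx": -0.205, "ty": 0.162, "tz": -0.148, "rx": 0, "ry": 0, "rz": 0, "fingers": 1}, {"tx": -0.217, "ty": 0.172, "tz": -0.148, "rx": 0, "ry": 0, "rz": 0, "fingers": 1}, {"tx": -0.221, "ty": 0.175, "tz": -0.148, "rx": 0, "ry": 0, "rz": 0, "fingers": 1}, {"tx": -0.221, "ty": 0.175, "tz": -0.148, "rx": 0, "ry": 0, "rz": 0, "fingers": 1}, {"tx": -0.221, "ty": 0.175, "tz": -0.148, "rx": 0, "ry": 0, "rz": 0, "fingers": 1}]}}

```text
time: 5.28
tcp_pos: [0.6371, -0.0876, 0.1993]
tool_rot: [-2.083, -2.351, 0.0]
contact_force: [0.0, 0.2, -2.6]
gripper_width: 0.0232
gripper_force: 39.9
```

Run:
```python
from h import *
from cell import capture; import cv2
cv2.imwrite("pics/s3.png",cv2.resize(capture("scene")[100:370,100:460,::-1],None,fx=2,fy=2))
go(.638,-.0885,.041)
```

```text
t 5.325 tcp [ 0.6372 -0.0876  0.1994] q [-0.259  0.292  1.517  0.     1.333 -0.38 ] w 0.023 f 39.85847762553021 [-0.1  0.9 -3.4]
tool y [ 0.993  0.121 -0.   ]
1 shift [-0.001   0.0007  0.1584] turn [-0.0001 -0.0002  0.0009]
-1 shift [-0.001   0.0007  0.1584] turn [ 3.0000e-04 -2.0000e-04 -3.1407e+00]
```

View pics/s3.png

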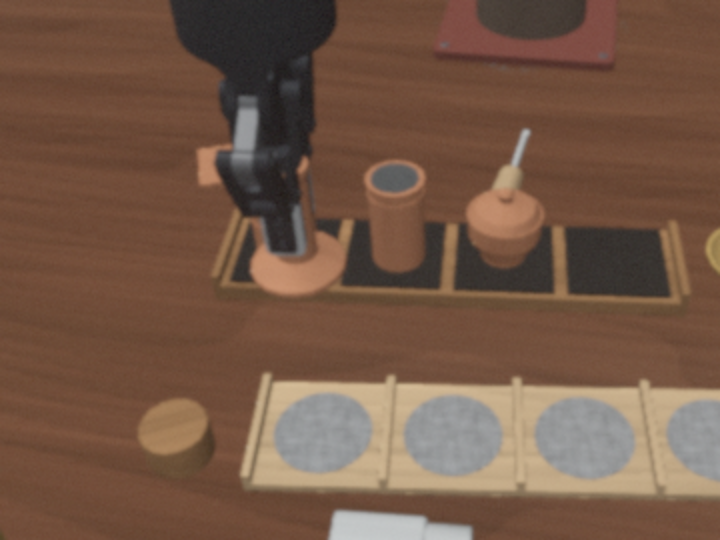

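The candlestick hangs upright in the jaws (foot at crop 298,265). Descending to the right-end disc.

Request:
{"op": "move_arm", "data": {"targets": [{"tx": -0.001, "ty": 0.001, "tz": 0.03, "rx": 0, "ry": 0, "rz": 0, "fingers": 1}, {"tx": -0.001, "ty": 0.001, "tz": 0.07, "rx": 0, "ry": 0, "rz": 0, "fingers": 1}, {"tx": -0.001, "ty": 0.001, "tz": 0.11, "rx": 0, "ry": 0, "rz": 0, "fingers": 1}, {"tx": -0.001, "ty": 0.001, "tz": 0.137, "rx": 0, "ry": 0, "rz": 0, "fingers": 1}, {"tx": -0.001, "ty": 0.001, "tz": 0.15, "rx": 0, "ry": 0, "rz": 0, "fingers": 1}, {"tx": -0.001, "ty": 0.001, "tz": 0.155, "rx": 0, "ry": 0, "rz": 0, "fingers": 1}, {"tx": -0.001, "ty": 0.001, "tz": 0.158, "rx": 0, "ry": 0, "rz": 0, "fingers": 1}, {"tx": -0.001, "ty": 0.001, "tz": 0.158, "rx": 0, "ry": 0, "rz": 0, "fingers": 1}, {"tx": -0.001, "ty": 0.001, "tz": 0.158, "rx": 0, "ry": 0, "rz": 0, "fingers": 1}]}}

```text
time: 6.45
tcp_pos: [0.6394, -0.0896, 0.0423]
tool_rot: [2.083, 2.35, 0.001]
contact_force: [-0.6, -0.2, -2.4]
gripper_width: 0.0235
gripper_force: 39.9
```

```bash
python3 -c "
from h import *
go(.638,-.0885,.041)"
```

```text
t 6.45 tcp [ 0.6394 -0.0896  0.0423] q [-0.261  0.468  1.606  0.     1.066 -0.381] w 0.0235 f 39.90966178011149 [-0.6 -0.2 -2.4]
tool y [0.993 0.12  0.001]
1 shift [ 0.0012 -0.0012  0.0013] turn [ 0.0014  0.0006 -0.    ]
-1 shift [ 0.0012 -0.0012  0.0013] turn [ 9.0000e-04 -2.2000e-03  3.1416e+00]
```

Request:
{"op": "move_arm", "data": {"targets": [{"tx": 0.001, "ty": -0.001, "tz": 0.001, "rx": 0, "ry": 0, "rz": 0, "fingers": 1}, {"tx": 0.001, "ty": -0.001, "tz": 0.002, "rx": 0, "ry": 0, "rz": 0, "fingers": 1}, {"tx": 0.001, "ty": -0.001, "tz": 0.002, "rx": 0, "ry": 0, "rz": 0, "fingers": 1}, {"tx": 0.001, "ty": -0.001, "tz": 0.002, "rx": 0, "ry": 0, "rz": 0, "fingers": 1}]}}

```text
time: 6.95
tcp_pos: [0.6378, -0.0885, 0.0402]
tool_rot: [2.084, 2.351, 0.0]
contact_force: [-4.2, 0.2, 6.1]
gripper_width: 0.0233
gripper_force: 40.6
```

Request:
{"op": "move_arm", "data": {"targets": [{"tx": 0, "ty": 0, "tz": 0, "rx": 0, "ry": 0, "rz": 0, "fingers": -1}, {"tx": 0, "ty": 0, "tz": 0, "rx": 0, "ry": 0, "rz": 0, "fingers": -1}, {"tx": 0, "ty": 0, "tz": 0, "rx": 0, "ry": 0, "rz": 0, "fingers": -1}, {"tx": 0, "ty": 0, "tz": 0, "rx": 0, "ry": 0, "rz": 0, "fingers": -1}, {"tx": 0, "ty": 0, "tz": 0, "rx": 0, "ry": 0, "rz": 0, "fingers": -1}, {"tx": 0, "ty": 0, "tz": 0, "rx": 0, "ry": 0, "rz": 0, "fingers": -1}, {"tx": 0, "ty": 0, "tz": -0.02, "rx": 0, "ry": 0, "rz": 0, "fingers": -1}, {"tx": 0, "ty": 0, "tz": -0.06, "rx": 0, "ry": 0, "rz": 0, "fingers": -1}, {"tx": 0, "ty": 0, "tz": -0.11, "rx": 0, "ry": 0, "rz": 0, "fingers": -1}, {"tx": 0, "ty": 0, "tz": -0.15, "rx": 0, "ry": 0, "rz": 0, "fingers": -1}, {"tx": 0, "ty": 0, "tz": -0.16, "rx": 0, "ry": 0, "rz": 0, "fingers": -1}, {"tx": 0, "ty": 0, "tz": -0.16, "rx": 0, "ry": 0, "rz": 0, "fingers": -1}]}}

```text
time: 8.45
tcp_pos: [0.638, -0.0886, 0.2005]
tool_rot: [2.083, 2.349, 0.001]
contact_force: [-0.5, -0.5, -0.1]
gripper_width: 0.0854
gripper_force: 0.0
```

Run:
```python
from h import *
from cell import capture; import cv2
cv2.imwrite("pics/s4.png",cv2.resize(capture("scene")[100:370,100:460,::-1],None,fx=2,fy=2))
go(.4455,.017,.18)
```

```text
t 8.5 tcp [ 0.6371 -0.0884  0.1987] q [-0.26   0.293  1.517 -0.     1.333 -0.38 ] w 0.0855 f 0.0 [-0.3  0.5  0. ]
tool y [ 0.993  0.12  -0.001]
1 shift [ 0.1276 -0.1776  0.0189] turn [-0.0009 -0.0003 -0.    ]
-1 shift [ 0.1276 -0.1776  0.0189] turn [-5.0000e-04  1.4000e-03  3.1416e+00]
```

View pics/s4.png

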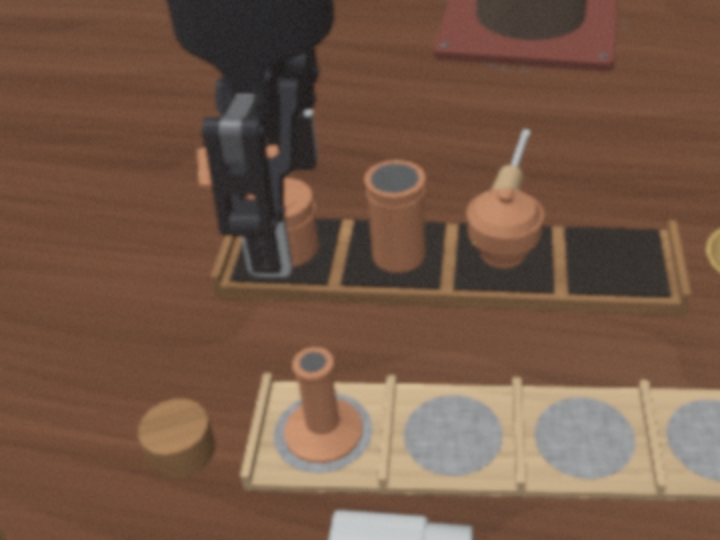

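Candlestick stands centred on the left-in-view disc (crop 322,430). Now the bowl.

Request:
{"op": "move_arm", "data": {"targets": [{"tx": 0.03, "ty": -0.04, "tz": 0.0, "rx": 0, "ry": 0, "rz": 0, "fingers": -1}, {"tx": 0.065, "ty": -0.09, "tz": 0.0, "rx": 0, "ry": 0, "rz": 0, "fingers": -1}, {"tx": 0.1, "ty": -0.14, "tz": 0.0, "rx": 0, "ry": 0, "rz": 0, "fingers": -1}, {"tx": 0.128, "ty": -0.178, "tz": 0.01, "rx": 0, "ry": 0, "rz": 0, "fingers": -1}, {"tx": 0.128, "ty": -0.178, "tz": 0.02, "rx": 0, "ry": 0, "rz": 0, "fingers": -1}, {"tx": 0.128, "ty": -0.178, "tz": 0.04, "rx": 0, "ry": 0, "rz": 0, "fingers": -1}, {"tx": 0.128, "ty": -0.178, "tz": 0.08, "rx": 0, "ry": 0, "rz": 0, "fingers": -1}, {"tx": 0.128, "ty": -0.178, "tz": 0.12, "rx": 0, "ry": 0, "rz": 0, "fingers": -1}, {"tx": 0.128, "ty": -0.178, "tz": 0.147, "rx": 0, "ry": 0, "rz": 0, "fingers": -1}, {"tx": 0.128, "ty": -0.178, "tz": 0.157, "rx": 0, "ry": 0, "rz": 0, "fingers": -1}, {"tx": 0.128, "ty": -0.178, "tz": 0.157, "rx": 0, "ry": 0, "rz": 0, "fingers": -1}, {"tx": 0.128, "ty": -0.178, "tz": 0.157, "rx": 0, "ry": 0, "rz": 0, "fingers": 1}, {"tx": 0.128, "ty": -0.178, "tz": 0.157, "rx": 0, "ry": 0, "rz": 0, "fingers": 1}, {"tx": 0.128, "ty": -0.178, "tz": 0.157, "rx": 0, "ry": 0, "rz": 0, "fingers": 1}, {"tx": 0.128, "ty": -0.178, "tz": 0.157, "rx": 0, "ry": 0, "rz": 0, "fingers": 1}, {"tx": 0.128, "ty": -0.178, "tz": 0.157, "rx": 0, "ry": 0, "rz": 0, "fingers": 1}, {"tx": 0.128, "ty": -0.178, "tz": 0.157, "rx": 0, "ry": 0, "rz": 0, "fingers": 1}], "force": 40}}

```text
time: 10.62
tcp_pos: [0.4465, 0.0171, 0.0436]
tool_rot: [2.083, 2.349, 0.001]
contact_force: [-2.2, -0.7, 7.2]
gripper_width: 0.0579
gripper_force: 43.9
```

Run:
```python
from h import *
from cell import capture; import cv2
cv2.imwrite("pics/s5.png",cv2.resize(capture("scene")[100:370,100:460,::-1],None,fx=2,fy=2))
go(.626,.0028,.20)
```

```text
t 10.675 tcp [0.4465 0.0171 0.0436] q [-0.138  0.041  2.13  -0.     0.968 -0.258] w 0.0578 f 43.92366644460708 [-2.3 -1.   6.8]
tool y [0.993 0.12  0.002]
1 shift [-0.0358  0.1768 -0.156 ] turn [0.0019 0.0008 0.0002]
-1 shift [-0.0358  0.1768 -0.156 ] turn [-1.2000e-03  3.0000e-03 -3.1414e+00]
```

View pics/s5.png

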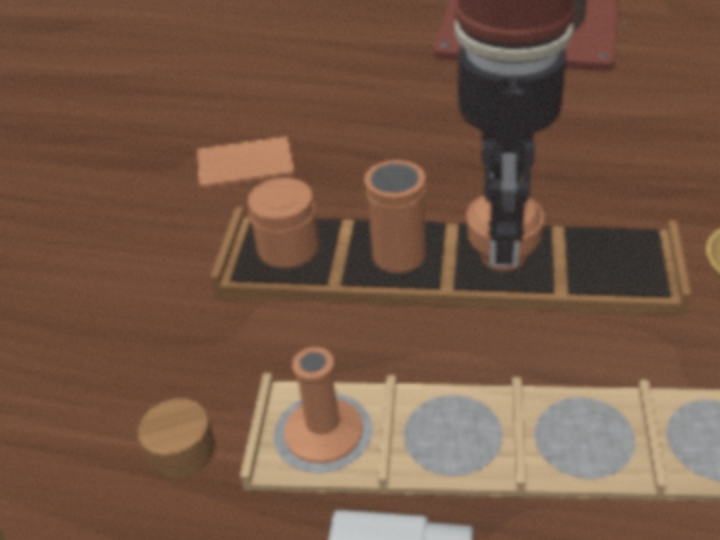

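Request:
{"op": "move_arm", "data": {"targets": [{"tx": 0, "ty": 0, "tz": -0.01, "rx": 0, "ry": 0, "rz": 0, "fingers": 1}, {"tx": 0, "ty": 0, "tz": -0.03, "rx": 0, "ry": 0, "rz": 0, "fingers": 1}, {"tx": 0, "ty": 0, "tz": -0.07, "rx": 0, "ry": 0, "rz": 0, "fingers": 1}, {"tx": 0, "ty": 0, "tz": -0.11, "rx": 0, "ry": 0, "rz": 0, "fingers": 1}, {"tx": -0.002, "ty": 0.01, "tz": -0.14, "rx": 0, "ry": 0, "rz": 0, "fingers": 1}, {"tx": -0.007, "ty": 0.035, "tz": -0.156, "rx": 0, "ry": 0, "rz": 0, "fingers": 1}, {"tx": -0.014, "ty": 0.07, "tz": -0.156, "rx": 0, "ry": 0, "rz": 0, "fingers": 1}, {"tx": -0.021, "ty": 0.105, "tz": -0.156, "rx": 0, "ry": 0, "rz": 0, "fingers": 1}, {"tx": -0.028, "ty": 0.14, "tz": -0.156, "rx": 0, "ry": 0, "rz": 0, "fingers": 1}, {"tx": -0.034, "ty": 0.165, "tz": -0.156, "rx": 0, "ry": 0, "rz": 0, "fingers": 1}, {"tx": -0.036, "ty": 0.176, "tz": -0.156, "rx": 0, "ry": 0, "rz": 0, "fingers": 1}, {"tx": -0.036, "ty": 0.177, "tz": -0.156, "rx": 0, "ry": 0, "rz": 0, "fingers": 1}, {"tx": -0.036, "ty": 0.177, "tz": -0.156, "rx": 0, "ry": 0, "rz": 0, "fingers": 1}, {"tx": -0.036, "ty": 0.177, "tz": -0.156, "rx": 0, "ry": 0, "rz": 0, "fingers": 1}]}}

```text
time: 12.42
tcp_pos: [0.6249, 0.0029, 0.1984]
tool_rot: [-2.084, -2.351, 0.0]
contact_force: [-0.4, -0.6, -2.9]
gripper_width: 0.0584
gripper_force: 44.3
```

Run:
```python
from h import *
from cell import capture; import cv2
cv2.imwrite("pics/s6.png",cv2.resize(capture("scene")[100:370,100:460,::-1],None,fx=2,fy=2))
go(.626,.0028,.0335)
```

```text
t 12.475 tcp [0.6251 0.0029 0.1985] q [-0.121  0.251  1.568 -0.     1.322 -0.242] w 0.0579 f 44.329338390380144 [ 0.2 -0.4 -4.1]
tool y [ 0.993  0.12  -0.   ]
1 shift [-0.0002  0.0009  0.165 ] turn [-0.      0.      0.0001]
-1 shift [-0.0002  0.0009  0.165 ] turn [-0.     -0.     -3.1415]
```

View pics/s6.png

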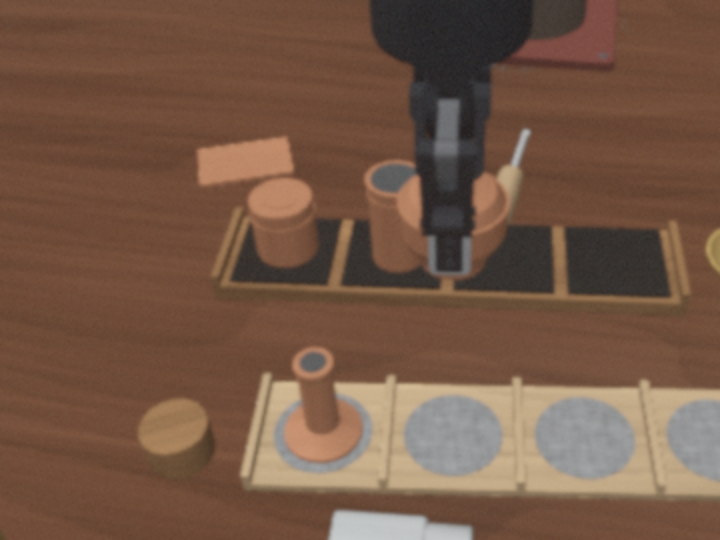

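Bowl held upright (crop 452,225), foot clear. Lowering over the second disc.

Request:
{"op": "move_arm", "data": {"targets": [{"tx": 0, "ty": 0.001, "tz": 0.03, "rx": 0, "ry": 0, "rz": 0, "fingers": 1}, {"tx": 0, "ty": 0.001, "tz": 0.07, "rx": 0, "ry": 0, "rz": 0, "fingers": 1}, {"tx": 0, "ty": 0, "tz": 0.11, "rx": 0, "ry": 0, "rz": 0, "fingers": 1}, {"tx": 0, "ty": 0, "tz": 0.14, "rx": 0, "ry": 0, "rz": 0, "fingers": 1}, {"tx": 0, "ty": 0, "tz": 0.156, "rx": 0, "ry": 0, "rz": 0, "fingers": 1}, {"tx": 0, "ty": 0, "tz": 0.162, "rx": 0, "ry": 0, "rz": 0, "fingers": 1}, {"tx": 0, "ty": 0, "tz": 0.164, "rx": 0, "ry": 0, "rz": 0, "fingers": 1}, {"tx": 0, "ty": 0, "tz": 0.166, "rx": 0, "ry": 0, "rz": 0, "fingers": 1}, {"tx": 0, "ty": 0, "tz": 0.166, "rx": 0, "ry": 0, "rz": 0, "fingers": 1}, {"tx": 0, "ty": 0, "tz": 0.166, "rx": 0, "ry": 0, "rz": 0, "fingers": 1}]}}

```text
time: 13.72
tcp_pos: [0.626, 0.0027, 0.0329]
tool_rot: [2.084, 2.35, 0.001]
contact_force: [-0.0, 0.3, -3.4]
gripper_width: 0.0583
gripper_force: 44.2
```

Request:
{"op": "move_arm", "data": {"targets": [{"tx": 0, "ty": 0, "tz": 0.001, "rx": 0, "ry": 0, "rz": 0, "fingers": 1}, {"tx": 0, "ty": 0, "tz": 0.0015, "rx": 0, "ry": 0, "rz": 0, "fingers": 1}, {"tx": 0, "ty": 0, "tz": 0.0015, "rx": 0, "ry": 0, "rz": 0, "fingers": 1}]}}

```text
time: 14.1
tcp_pos: [0.6259, 0.0027, 0.0317]
tool_rot: [2.084, 2.35, 0.0]
contact_force: [-4.2, 0.3, 6.0]
gripper_width: 0.0581
gripper_force: 45.1
```

Contact at the expected height. Release and rise.

Request:
{"op": "move_arm", "data": {"targets": [{"tx": 0, "ty": 0, "tz": 0, "rx": 0, "ry": 0, "rz": 0, "fingers": -1}, {"tx": 0, "ty": 0, "tz": 0, "rx": 0, "ry": 0, "rz": 0, "fingers": -1}, {"tx": 0, "ty": 0, "tz": 0, "rx": 0, "ry": 0, "rz": 0, "fingers": -1}, {"tx": 0, "ty": 0, "tz": 0, "rx": 0, "ry": 0, "rz": 0, "fingers": -1}, {"tx": 0, "ty": 0, "tz": 0, "rx": 0, "ry": 0, "rz": 0, "fingers": -1}, {"tx": 0, "ty": 0, "tz": -0.02, "rx": 0, "ry": 0, "rz": 0, "fingers": -1}, {"tx": 0, "ty": 0, "tz": -0.06, "rx": 0, "ry": 0, "rz": 0, "fingers": -1}, {"tx": 0, "ty": 0, "tz": -0.11, "rx": 0, "ry": 0, "rz": 0, "fingers": -1}, {"tx": 0, "ty": 0, "tz": -0.15, "rx": 0, "ry": 0, "rz": 0, "fingers": -1}, {"tx": 0, "ty": 0, "tz": -0.168, "rx": 0, "ry": 0, "rz": 0, "fingers": -1}, {"tx": 0, "ty": 0, "tz": -0.168, "rx": 0, "ry": 0, "rz": 0, "fingers": -1}, {"tx": 0, "ty": 0, "tz": -0.168, "rx": 0, "ry": 0, "rz": 0, "fingers": -1}]}}

```text
time: 15.6
tcp_pos: [0.6244, 0.0029, 0.1967]
tool_rot: [-2.082, -2.349, 0.003]
contact_force: [-0.4, 0.3, -0.5]
gripper_width: 0.0852
gripper_force: 0.0
```

Run:
```python
from h import *
from cell import capture; import cv2
cv2.imwrite("pics/s7.png",cv2.resize(capture("scene")[100:370,100:460,::-1],None,fx=2,fy=2))
go(.459,-.0687,.05)
```

```text
t 15.65 tcp [0.6243 0.0029 0.1963] q [-0.122  0.254  1.569 -0.     1.323 -0.242] w 0.0851 f 0.0 [ 0.  -0.5 -0.7]
tool y [ 0.993  0.12  -0.004]
1 shift [-0.0514 -0.1721  0.1469] turn [-0.0039 -0.0009 -0.    ]
-1 shift [-0.0514 -0.1721  0.1469] turn [-1.5000e-03  6.1000e-03  3.1416e+00]
```

View pics/s7.png

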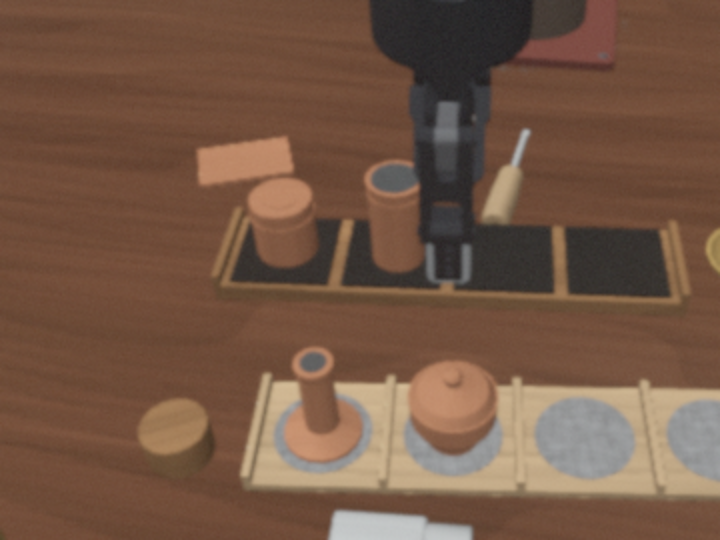

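Bowl upright on disc 2 (crop 453,430). Tumbler next.

Request:
{"op": "move_arm", "data": {"targets": [{"tx": -0.012, "ty": -0.04, "tz": 0.0, "rx": 0, "ry": 0, "rz": 0, "fingers": -1}, {"tx": -0.027, "ty": -0.09, "tz": 0.0, "rx": 0, "ry": 0, "rz": 0, "fingers": -1}, {"tx": -0.042, "ty": -0.14, "tz": 0.0, "rx": 0, "ry": 0, "rz": 0, "fingers": -1}, {"tx": -0.051, "ty": -0.172, "tz": 0.0, "rx": 0, "ry": 0, "rz": 0, "fingers": -1}, {"tx": -0.051, "ty": -0.172, "tz": 0.0, "rx": 0, "ry": 0, "rz": 0, "fingers": -1}, {"tx": -0.051, "ty": -0.172, "tz": 0.03, "rx": 0, "ry": 0, "rz": 0, "fingers": -1}, {"tx": -0.051, "ty": -0.172, "tz": 0.07, "rx": 0, "ry": 0, "rz": 0, "fingers": -1}, {"tx": -0.051, "ty": -0.172, "tz": 0.11, "rx": 0, "ry": 0, "rz": 0, "fingers": -1}, {"tx": -0.051, "ty": -0.172, "tz": 0.138, "rx": 0, "ry": 0, "rz": 0, "fingers": -1}, {"tx": -0.051, "ty": -0.172, "tz": 0.147, "rx": 0, "ry": 0, "rz": 0, "fingers": -1}, {"tx": -0.051, "ty": -0.172, "tz": 0.147, "rx": 0, "ry": 0, "rz": 0, "fingers": -1}, {"tx": -0.051, "ty": -0.172, "tz": 0.147, "rx": 0, "ry": 0, "rz": 0, "fingers": 1}, {"tx": -0.051, "ty": -0.172, "tz": 0.147, "rx": 0, "ry": 0, "rz": 0, "fingers": 1}, {"tx": -0.051, "ty": -0.172, "tz": 0.147, "rx": 0, "ry": 0, "rz": 0, "fingers": 1}, {"tx": -0.051, "ty": -0.172, "tz": 0.147, "rx": 0, "ry": 0, "rz": 0, "fingers": 1}, {"tx": -0.051, "ty": -0.172, "tz": 0.147, "rx": 0, "ry": 0, "rz": 0, "fingers": 1}, {"tx": -0.051, "ty": -0.172, "tz": 0.147, "rx": 0, "ry": 0, "rz": 0, "fingers": 1}, {"tx": -0.051, "ty": -0.172, "tz": 0.147, "rx": 0, "ry": 0, "rz": 0, "fingers": 1}], "force": 40}}

```text
time: 17.9
tcp_pos: [0.4617, -0.0688, 0.053]
tool_rot: [2.083, 2.349, 0.001]
contact_force: [-1.7, -0.2, 6.5]
gripper_width: 0.0428
gripper_force: 40.6
```

Run:
```python
from h import *
go(.6133,.0938,.20)
```

```text
t 17.9 tcp [ 0.4617 -0.0688  0.053 ] q [-0.317  0.071  2.077 -0.     0.992 -0.437] w 0.0428 f 40.59976279735565 [-1.7 -0.2  6.5]
tool y [0.993 0.12  0.002]
1 shift [ 0.1432  0.1702 -0.1468] turn [ 0.0016  0.0008 -0.    ]
-1 shift [ 0.1432  0.1702 -0.1468] turn [ 1.3000e-03 -2.5000e-03  3.1416e+00]
```

Request:
{"op": "move_arm", "data": {"targets": [{"tx": 0, "ty": 0, "tz": -0.01, "rx": 0, "ry": 0, "rz": 0, "fingers": 1}, {"tx": 0, "ty": 0, "tz": -0.03, "rx": 0, "ry": 0, "rz": 0, "fingers": 1}, {"tx": 0, "ty": 0, "tz": -0.07, "rx": 0, "ry": 0, "rz": 0, "fingers": 1}, {"tx": 0, "ty": 0, "tz": -0.11, "rx": 0, "ry": 0, "rz": 0, "fingers": 1}, {"tx": 0.01, "ty": 0.012, "tz": -0.14, "rx": 0, "ry": 0, "rz": 0, "fingers": 1}, {"tx": 0.03, "ty": 0.036, "tz": -0.147, "rx": 0, "ry": 0, "rz": 0, "fingers": 1}, {"tx": 0.055, "ty": 0.065, "tz": -0.147, "rx": 0, "ry": 0, "rz": 0, "fingers": 1}, {"tx": 0.08, "ty": 0.095, "tz": -0.147, "rx": 0, "ry": 0, "rz": 0, "fingers": 1}, {"tx": 0.105, "ty": 0.125, "tz": -0.147, "rx": 0, "ry": 0, "rz": 0, "fingers": 1}, {"tx": 0.128, "ty": 0.152, "tz": -0.147, "rx": 0, "ry": 0, "rz": 0, "fingers": 1}, {"tx": 0.14, "ty": 0.166, "tz": -0.147, "rx": 0, "ry": 0, "rz": 0, "fingers": 1}, {"tx": 0.143, "ty": 0.17, "tz": -0.147, "rx": 0, "ry": 0, "rz": 0, "fingers": 1}, {"tx": 0.143, "ty": 0.17, "tz": -0.147, "rx": 0, "ry": 0, "rz": 0, "fingers": 1}, {"tx": 0.143, "ty": 0.17, "tz": -0.147, "rx": 0, "ry": 0, "rz": 0, "fingers": 1}]}}

```text
time: 19.65
tcp_pos: [0.6121, 0.0931, 0.1989]
tool_rot: [-2.085, -2.35, 0.001]
contact_force: [0.3, 0.2, -2.1]
gripper_width: 0.043
gripper_force: 41.3
```

Run:
```python
from h import *
go(.6133,.0938,.042)
```

```text
t 19.65 tcp [0.6121 0.0931 0.1989] q [ 0.024  0.237  1.584 -0.     1.321 -0.095] w 0.043 f 41.28847002983093 [ 0.3  0.2 -2.1]
tool y [ 0.993  0.119 -0.   ]
1 shift [0.0006 0.0013 0.1569] turn [-0.0004  0.0002 -0.0007]
-1 shift [0.0006 0.0013 0.1569] turn [3.0000e-04 6.0000e-04 3.1409e+00]
```

Request:
{"op": "move_arm", "data": {"targets": [{"tx": 0, "ty": 0, "tz": 0.03, "rx": 0, "ry": 0, "rz": 0, "fingers": 1}, {"tx": 0, "ty": 0, "tz": 0.07, "rx": 0, "ry": 0, "rz": 0, "fingers": 1}, {"tx": 0, "ty": 0, "tz": 0.11, "rx": 0, "ry": 0, "rz": 0, "fingers": 1}, {"tx": 0, "ty": 0, "tz": 0.138, "rx": 0, "ry": 0, "rz": 0, "fingers": 1}, {"tx": 0, "ty": 0, "tz": 0.15, "rx": 0, "ry": 0, "rz": 0, "fingers": 1}, {"tx": 0, "ty": 0, "tz": 0.155, "rx": 0, "ry": 0, "rz": 0, "fingers": 1}, {"tx": 0, "ty": 0, "tz": 0.157, "rx": 0, "ry": 0, "rz": 0, "fingers": 1}, {"tx": 0, "ty": 0, "tz": 0.157, "rx": 0, "ry": 0, "rz": 0, "fingers": 1}, {"tx": 0, "ty": 0, "tz": 0.157, "rx": 0, "ry": 0, "rz": 0, "fingers": 1}]}}

```text
time: 20.78
tcp_pos: [0.6133, 0.0939, 0.0428]
tool_rot: [2.083, 2.35, 0.002]
contact_force: [-0.7, 0.1, -1.6]
gripper_width: 0.0432
gripper_force: 41.3
```

Request:
{"op": "move_arm", "data": {"targets": [{"tx": 0, "ty": 0, "tz": 0.001, "rx": 0, "ry": 0, "rz": 0, "fingers": 1}, {"tx": 0, "ty": 0, "tz": 0.002, "rx": 0, "ry": 0, "rz": 0, "fingers": 1}, {"tx": 0, "ty": 0, "tz": 0.002, "rx": 0, "ry": 0, "rz": 0, "fingers": 1}]}}

```text
time: 21.15
tcp_pos: [0.613, 0.0939, 0.0411]
tool_rot: [2.084, 2.35, 0.001]
contact_force: [-3.3, 0.1, 4.8]
gripper_width: 0.0433
gripper_force: 41.9
```

Request:
{"op": "move_arm", "data": {"targets": [{"tx": 0, "ty": 0, "tz": 0, "rx": 0, "ry": 0, "rz": 0, "fingers": -1}, {"tx": 0, "ty": 0, "tz": 0, "rx": 0, "ry": 0, "rz": 0, "fingers": -1}, {"tx": 0, "ty": 0, "tz": 0, "rx": 0, "ry": 0, "rz": 0, "fingers": -1}, {"tx": 0, "ty": 0, "tz": 0, "rx": 0, "ry": 0, "rz": 0, "fingers": -1}, {"tx": 0, "ty": 0, "tz": 0, "rx": 0, "ry": 0, "rz": 0, "fingers": -1}, {"tx": 0, "ty": 0, "tz": -0.02, "rx": 0, "ry": 0, "rz": 0, "fingers": -1}, {"tx": 0, "ty": 0, "tz": -0.06, "rx": 0, "ry": 0, "rz": 0, "fingers": -1}, {"tx": 0, "ty": 0, "tz": -0.11, "rx": 0, "ry": 0, "rz": 0, "fingers": -1}, {"tx": 0, "ty": 0, "tz": -0.15, "rx": 0, "ry": 0, "rz": 0, "fingers": -1}, {"tx": 0, "ty": 0, "tz": -0.16, "rx": 0, "ry": 0, "rz": 0, "fingers": -1}, {"tx": 0, "ty": 0, "tz": -0.16, "rx": 0, "ry": 0, "rz": 0, "fingers": -1}, {"tx": 0, "ty": 0, "tz": -0.16, "rx": 0, "ry": 0, "rz": 0, "fingers": -1}]}}

```text
time: 22.65
tcp_pos: [0.6114, 0.0938, 0.1978]
tool_rot: [-2.083, -2.349, 0.003]
contact_force: [-1.1, 0.3, -0.1]
gripper_width: 0.0852
gripper_force: 0.0
```

Run:
```python
from h import *
from cell import capture; import cv2
cv2.imwrite("pics/s8.png",cv2.resize(capture("scene")[100:370,160:520,::-1],None,fx=2,fy=2))
go(.4655,-.163,.038)
```

```text
t 22.7 tcp [0.6114 0.0938 0.1976] q [ 0.025  0.239  1.584 -0.     1.322 -0.095] w 0.0854 f 0.0 [ 0.6 -0.  -0.3]
tool y [ 0.993  0.12  -0.004]
1 shift [-0.2375 -0.175   0.1602] turn [-0.0037 -0.0003 -0.    ]
-1 shift [-0.2375 -0.175   0.1602] turn [-5.0000e-04  5.8000e-03  3.1416e+00]
```

View pics/s8.png

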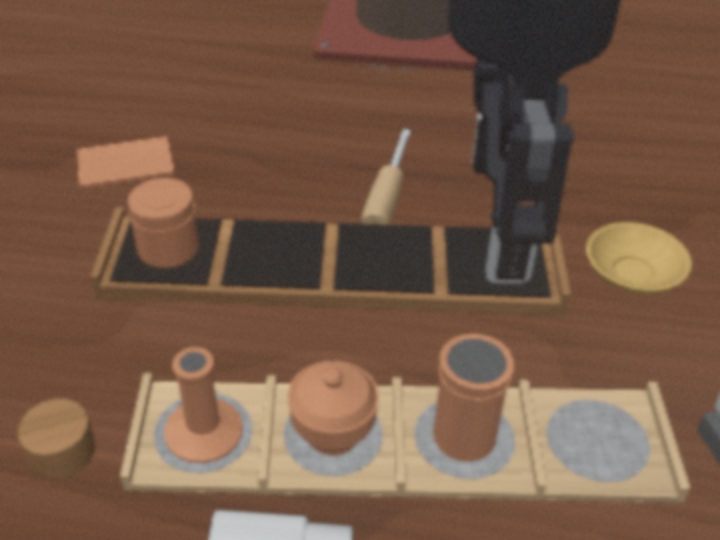

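Three stand upright on their discs (crop 205,430; 333,430; 466,437). Canister next.

Request:
{"op": "move_arm", "data": {"targets": [{"tx": -0.04, "ty": -0.03, "tz": 0.0, "rx": 0, "ry": 0, "rz": 0, "fingers": -1}, {"tx": -0.09, "ty": -0.066, "tz": 0.0, "rx": 0, "ry": 0, "rz": 0, "fingers": -1}, {"tx": -0.14, "ty": -0.103, "tz": 0.0, "rx": 0, "ry": 0, "rz": 0, "fingers": -1}, {"tx": -0.19, "ty": -0.14, "tz": 0.0, "rx": 0, "ry": 0, "rz": 0, "fingers": -1}, {"tx": -0.225, "ty": -0.166, "tz": 0.0, "rx": 0, "ry": 0, "rz": 0, "fingers": -1}, {"tx": -0.2375, "ty": -0.175, "tz": 0.0, "rx": 0, "ry": 0, "rz": 0, "fingers": -1}, {"tx": -0.2375, "ty": -0.175, "tz": 0.02, "rx": 0, "ry": 0, "rz": 0, "fingers": -1}, {"tx": -0.2375, "ty": -0.175, "tz": 0.06, "rx": 0, "ry": 0, "rz": 0, "fingers": -1}, {"tx": -0.2375, "ty": -0.175, "tz": 0.11, "rx": 0, "ry": 0, "rz": 0, "fingers": -1}, {"tx": -0.2375, "ty": -0.175, "tz": 0.145, "rx": 0, "ry": 0, "rz": 0, "fingers": -1}, {"tx": -0.2375, "ty": -0.175, "tz": 0.16, "rx": 0, "ry": 0, "rz": 0, "fingers": -1}, {"tx": -0.2375, "ty": -0.175, "tz": 0.16, "rx": 0, "ry": 0, "rz": 0, "fingers": -1}, {"tx": -0.2375, "ty": -0.175, "tz": 0.16, "rx": 0, "ry": 0, "rz": 0, "fingers": 1}, {"tx": -0.2375, "ty": -0.175, "tz": 0.16, "rx": 0, "ry": 0, "rz": 0, "fingers": 1}, {"tx": -0.2375, "ty": -0.175, "tz": 0.16, "rx": 0, "ry": 0, "rz": 0, "fingers": 1}, {"tx": -0.2375, "ty": -0.175, "tz": 0.16, "rx": 0, "ry": 0, "rz": 0, "fingers": 1}, {"tx": -0.2375, "ty": -0.175, "tz": 0.16, "rx": 0, "ry": 0, "rz": 0, "fingers": 1}, {"tx": -0.2375, "ty": -0.175, "tz": 0.16, "rx": 0, "ry": 0, "rz": 0, "fingers": 1}], "force": 40}}

```text
time: 24.95
tcp_pos: [0.4684, -0.1636, 0.0416]
tool_rot: [2.082, 2.349, 0.001]
contact_force: [-2.0, 0.4, 5.5]
gripper_width: 0.0511
gripper_force: 41.8
```

Run:
```python
from h import *
go(.6012,.185,.20)
```

```text
t 24.95 tcp [ 0.4684 -0.1636  0.0416] q [-0.495  0.158  2.008 -0.     0.974 -0.615] w 0.0511 f 41.837677359580994 [-2.   0.4  5.5]
tool y [0.993 0.12  0.002]
1 shift [ 0.3299  0.174  -0.1586] turn [0.0021 0.0017 0.0001]
-1 shift [ 0.3299  0.174  -0.1586] turn [-2.6000e-03  3.3000e-03 -3.1415e+00]
```

Request:
{"op": "move_arm", "data": {"targets": [{"tx": 0, "ty": 0, "tz": -0.01, "rx": 0, "ry": 0, "rz": 0, "fingers": 1}, {"tx": 0, "ty": 0, "tz": -0.03, "rx": 0, "ry": 0, "rz": 0, "fingers": 1}, {"tx": 0, "ty": 0, "tz": -0.07, "rx": 0, "ry": 0, "rz": 0, "fingers": 1}, {"tx": 0, "ty": 0, "tz": -0.11, "rx": 0, "ry": 0, "rz": 0, "fingers": 1}, {"tx": 0.015, "ty": 0.008, "tz": -0.145, "rx": 0, "ry": 0, "rz": 0, "fingers": 1}, {"tx": 0.045, "ty": 0.024, "tz": -0.159, "rx": 0, "ry": 0, "rz": 0, "fingers": 1}, {"tx": 0.085, "ty": 0.045, "tz": -0.159, "rx": 0, "ry": 0, "rz": 0, "fingers": 1}, {"tx": 0.125, "ty": 0.066, "tz": -0.159, "rx": 0, "ry": 0, "rz": 0, "fingers": 1}, {"tx": 0.165, "ty": 0.087, "tz": -0.159, "rx": 0, "ry": 0, "rz": 0, "fingers": 1}, {"tx": 0.205, "ty": 0.108, "tz": -0.159, "rx": 0, "ry": 0, "rz": 0, "fingers": 1}, {"tx": 0.245, "ty": 0.129, "tz": -0.159, "rx": 0, "ry": 0, "rz": 0, "fingers": 1}, {"tx": 0.285, "ty": 0.15, "tz": -0.159, "rx": 0, "ry": 0, "rz": 0, "fingers": 1}, {"tx": 0.315, "ty": 0.166, "tz": -0.159, "rx": 0, "ry": 0, "rz": 0, "fingers": 1}, {"tx": 0.327, "ty": 0.172, "tz": -0.159, "rx": 0, "ry": 0, "rz": 0, "fingers": 1}, {"tx": 0.33, "ty": 0.174, "tz": -0.159, "rx": 0, "ry": 0, "rz": 0, "fingers": 1}, {"tx": 0.33, "ty": 0.174, "tz": -0.159, "rx": 0, "ry": 0, "rz": 0, "fingers": 1}, {"tx": 0.33, "ty": 0.174, "tz": -0.159, "rx": 0, "ry": 0, "rz": 0, "fingers": 1}]}}

```text
time: 27.08
tcp_pos: [0.6004, 0.1844, 0.1989]
tool_rot: [2.086, 2.349, -0.001]
contact_force: [0.3, 0.7, -3.2]
gripper_width: 0.0516
gripper_force: 42.6
```

Run:
```python
from h import *
go(.6012,.185,.031)
```

```text
t 27.075 tcp [0.6004 0.1844 0.1989] q [ 0.173  0.258  1.56  -0.     1.325  0.054] w 0.0516 f 42.57144391536713 [ 0.3  0.7 -3.2]
tool y [ 0.993  0.118 -0.   ]
1 shift [0.0005 0.0009 0.1679] turn [-0.0002  0.0003 -0.0012]
-1 shift [0.0005 0.0009 0.1679] turn [4.0000e-04 4.0000e-04 3.1404e+00]
```

Request:
{"op": "move_arm", "data": {"targets": [{"tx": 0, "ty": 0, "tz": 0.03, "rx": 0, "ry": 0, "rz": 0, "fingers": 1}, {"tx": 0, "ty": 0, "tz": 0.07, "rx": 0, "ry": 0, "rz": 0, "fingers": 1}, {"tx": 0, "ty": 0, "tz": 0.11, "rx": 0, "ry": 0, "rz": 0, "fingers": 1}, {"tx": 0, "ty": 0, "tz": 0.145, "rx": 0, "ry": 0, "rz": 0, "fingers": 1}, {"tx": 0, "ty": 0, "tz": 0.16, "rx": 0, "ry": 0, "rz": 0, "fingers": 1}, {"tx": 0, "ty": 0, "tz": 0.166, "rx": 0, "ry": 0, "rz": 0, "fingers": 1}, {"tx": 0, "ty": 0, "tz": 0.168, "rx": 0, "ry": 0, "rz": 0, "fingers": 1}, {"tx": 0, "ty": 0, "tz": 0.168, "rx": 0, "ry": 0, "rz": 0, "fingers": 1}, {"tx": 0, "ty": 0, "tz": 0.168, "rx": 0, "ry": 0, "rz": 0, "fingers": 1}]}}

```text
time: 28.2
tcp_pos: [0.6014, 0.1857, 0.032]
tool_rot: [2.083, 2.35, 0.002]
contact_force: [-0.2, 0.1, -3.1]
gripper_width: 0.0513
gripper_force: 42.6
```

Request:
{"op": "move_arm", "data": {"targets": [{"tx": 0, "ty": 0, "tz": 0.001, "rx": 0, "ry": 0, "rz": 0, "fingers": 1}, {"tx": 0, "ty": 0, "tz": 0.0025, "rx": 0, "ry": 0, "rz": 0, "fingers": 1}, {"tx": 0, "ty": 0, "tz": 0.0025, "rx": 0, "ry": 0, "rz": 0, "fingers": 1}]}}

```text
time: 28.58
tcp_pos: [0.6009, 0.1857, 0.0296]
tool_rot: [2.084, 2.351, 0.001]
contact_force: [-3.4, -1.4, 5.1]
gripper_width: 0.0509
gripper_force: 43.4
```

Request:
{"op": "move_arm", "data": {"targets": [{"tx": 0, "ty": 0, "tz": 0, "rx": 0, "ry": 0, "rz": 0, "fingers": -1}, {"tx": 0, "ty": 0, "tz": 0, "rx": 0, "ry": 0, "rz": 0, "fingers": -1}, {"tx": 0, "ty": 0, "tz": 0, "rx": 0, "ry": 0, "rz": 0, "fingers": -1}, {"tx": 0, "ty": 0, "tz": 0, "rx": 0, "ry": 0, "rz": 0, "fingers": -1}, {"tx": 0, "ty": 0, "tz": 0, "rx": 0, "ry": 0, "rz": 0, "fingers": -1}, {"tx": 0, "ty": 0, "tz": -0.02, "rx": 0, "ry": 0, "rz": 0, "fingers": -1}, {"tx": 0, "ty": 0, "tz": -0.06, "rx": 0, "ry": 0, "rz": 0, "fingers": -1}, {"tx": 0, "ty": 0, "tz": -0.11, "rx": 0, "ry": 0, "rz": 0, "fingers": -1}, {"tx": 0, "ty": 0, "tz": -0.15, "rx": 0, "ry": 0, "rz": 0, "fingers": -1}, {"tx": 0, "ty": -0.03, "tz": -0.17, "rx": 0, "ry": 0, "rz": 0, "fingers": -1}, {"tx": 0, "ty": -0.08, "tz": -0.17, "rx": 0, "ry": 0, "rz": 0, "fingers": -1}, {"tx": 0.04, "ty": -0.12, "tz": -0.17, "rx": 0, "ry": 0, "rz": 0, "fingers": -1}, {"tx": 0.08, "ty": -0.15, "tz": -0.17, "rx": 0, "ry": 0, "rz": 0, "fingers": -1}, {"tx": 0.08, "ty": -0.15, "tz": -0.17, "rx": 0, "ry": 0, "rz": 0, "fingers": -1}, {"tx": 0.08, "ty": -0.15, "tz": -0.17, "rx": 0, "ry": 0, "rz": 0, "fingers": -1}]}}

```text
time: 30.45
tcp_pos: [0.4427, 0.2471, 0.1996]
tool_rot: [2.082, 2.35, 0.003]
contact_force: [0.4, -0.4, 0.4]
gripper_width: 0.086
gripper_force: 0.0
```

Run:
```python
from cell import capture; import cv2,numpy as np
a=cv2.resize(capture("scene")[210:370,200:540,::-1],None,fx=2,fy=2);b=cv2.resize(capture("top")[110:240,120:460,::-1],None,fx=2,fy=2)
cv2.imwrite("pics/s9.png",np.vstack([a,b]))
```

```text
(no output)
```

View pics/s9.png

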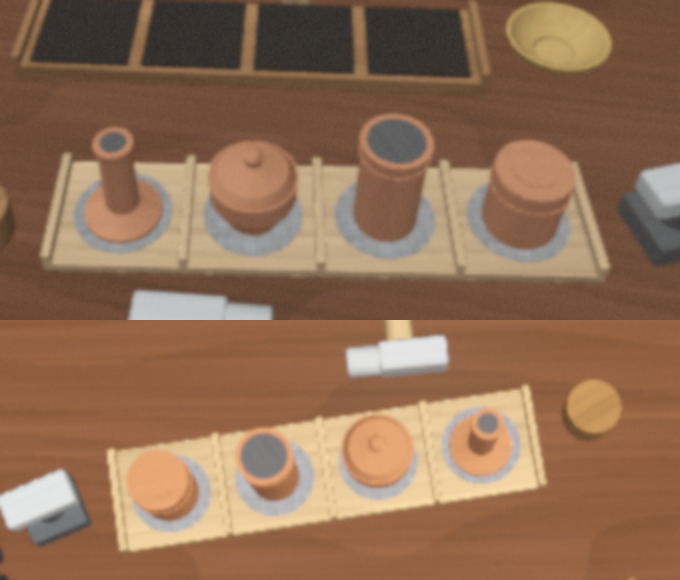

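All four stand upright and centred on their discs, in reverse order (from the robot's left: canister, tumbler, bowl, candlestick), and the gripper is clear.

```bash
python3 -c "
from cell import robot
print(robot.job_done())"
```

```text
the job is handed in; nothing more can be done
None
```

I handed the job in at about 30 s: all four pieces stand upright on their discs in the display rack in reverse order, and none fell over.

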